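Put the drying shelf board back across the spice riser

TASK

The washed shelf board of the steel spice riser is drying on edge in the wooden rack: take it out, tip it down flat on the free worktop with its two battens underneath and let go, then take it again across its width and lay it level across the riser's two end frames, battens down between them. Then stand the brown bottle upright on the middle of the shelf; if it is parked in the riser, lift it out of the way first. Leave the ramekin, chopping board, timer and jar where they are.

Things in the scene. Friction and masses are not known exactly. Their poses are not given: they have to be found in the camera images.
- riser_seat (a point): Spice riser: two bright steel end frames, 184 x 77 x 78 mm over all, fixed, empty of its shelf. Point midway between the frames, level with their flat seats, 70 mm above the worktop. x runs along its length from frame to frame, y to its back, z up. Seats: x = -92..-66 and 66..92 mm; clear gap 132 mm. Each seat has 8 mm high lips, inner faces at y = -35 and 35 mm; the shelf drops between.
- riser: The same riser, origin under its middle at worktop height, same axes. Two thin rods join the frames at the back (y = 32 mm, heights 16 and 45 mm).
- rack: Light wood drying rack, fixed, turned any way. Base 150 (x) x 116 (y) x 14 mm; origin centre of its underside, z up. Rows of pegs 9 mm thick, up to 54 mm above the worktop, at x = -36 and 36 mm make four slots along x, 15 mm wide, at y = -36 (shelf board), -12, 12 (empty) and 36 mm (chopping board).
- shelf_board_mid (a point): Wooden shelf board, 0.11 to 0.18 kg: plank 176 (x) x 12 (y, thickness) x 64 mm (z, width); point at the plank's centre. +y plain top face, -y underside with two battens. At the start on its long edge in the rack, z up, lower edge 14 mm above the worktop, battens facing the rack's -y. Flat on the worktop, y up, the plank's centre is 14 mm up; on the riser 76 mm up.
- batten_a (a point): Batten at the board's -x end, a bar 12 (x) x 8 (y) x 62 mm (z) on the underside, x = -63..-51 mm from the plank's centre; point at the centre of the batten's lower face. Same axes as the board.
- batten_b (a point): The like batten at the board's +x end, x = 51..63 mm. The battens go down between the riser's frames with 3 mm play at each end; the plank has 3 mm play to each lip; either way round. Leaned over more than 24 degrees to its batten side and let go, the board falls flat by itself.
- bottle_mid (a point): Brown bottle with white cap, 129 mm high, body 58 mm in diameter, 0.2 to 0.35 kg. Cap 32 mm in diameter, 109 to 129 mm above its foot. Point on the axis, 64.5 mm above the foot, z up. Stands at the right-hand end of the work or in the riser between the frames, in the way of the board.
- chopping_board_mid (a point): Small plain chopping board, 130 (x) x 10 (y) x 76 mm (z), no battens, on edge in the rack's slot at y = 36 mm; its centre. Bystander.
- ramekin_mid (a point): White ramekin, 69 mm in diameter, 42 mm high; its centre, half-way up. Bystander: stands where the bottle does not, in the riser between the frames (low enough to stay under the shelf) or at the right-hand end of the work.
- timer_mid (a point): Kitchen timer, 69 mm in diameter, 60 mm high; its centre. Bystander at the back.
- jar_mid (a point): Small screw-lid jar, 67 mm in diameter and 67 mm high; its centre. Bystander at the back.
Mind the look-alikes: they are no part of the job. What is shaped like the part that bears bottle_mid but orange is not meant.

How it is judged:
On the way, in this order (a step that is already met when the one before it is completed fails the run):
1. the shelf board lies flat on the worktop, battens down, let go of (angle between shelf_board_mid's own y axis and vertical below 0.08 rad and height (world z) of shelf_board_mid below 0.02 m and contact force between the fingers and shelf_board below 0.05 N), for 0.2 s.
2. the shelf board lies level across the riser's two end frames, battens between them (angle between shelf_board_mid's own y axis and vertical below 0.06 rad and z of shelf_board_mid in the frame of riser_seat between 0.003 and 0.009 m and horizontal distance between shelf_board_mid and riser_seat below 0.008 m), for 0.2 s.
At the end, for the whole second after the job is handed in: Board level (3 degrees), top face up, on both seats of the riser, battens between the frames (centre within 8 mm of the riser's middle, 3 to 9 mm above the seats); bottle upright (4 degrees) on it, within 35 mm of the middle lengthwise, 18 mm crosswise; both released, at rest (all of step 2 and angle between bottle_mid's own z axis and vertical below 0.08 rad and z of bottle_mid in the frame of riser_seat between 0.07 and 0.083 m and x of bottle_mid in the frame of riser_seat between -0.035 and 0.035 m and y of bottle_mid in the frame of riser_seat between -0.018 and 0.018 m and linear speed of each of bottle, shelf_board below 0.02 m/s); the robot touches nothing.
It fails at once if the ramekin is moved by more than 25 mm (distance of ramekin_mid from where it was at the start of the episode above 0.025 m).
It fails at once if the chopping board is moved by more than 25 mm (distance of chopping_board_mid from where it was at the start of the episode above 0.025 m).
It fails at once if the timer is moved by more than 25 mm (distance of timer_mid from where it was at the start of the episode above 0.025 m).
It fails at once if the jar is moved by more than 25 mm (distance of jar_mid from where it was at the start of the episode above 0.025 m).
It fails at once if the bottle is tipped over (angle between bottle_mid's own z axis and vertical above 0.7 rad).
It also fails if it takes over 72 s, if anything falls off the work surface, if the arm or the gripper's body presses on something with over 40 N, if the wrist force passes 120 N, or if a joint passes its speed limit or range.

ROBOT

A 6-joint arm with a two-finger parallel gripper is mounted at the origin on a cart in front of the work surface, level with it; the furniture and walls round the work are solid. World frame = base frame: x ahead of the robot, y to its left, z up, the work surface at z = 0. Lengths are in m, angles in rad, forces in N, time in s.
With the tool pointing down it reaches from about 0.3 to 0.875 m from the base axis. Payload 6.4 kg.
Tool frame: the origin (TCP) lies midway between the tips of the shut fingers; the grasp point (between the pads) lies 19 mm behind it (ctrl.tcp_to_grasp is the distance from the TCP to the grasp point, in m); z points along the fingers, y is the direction in which the jaws open and shut (so a half turn about z gives the same grasp; the last joint's range is limited). The gripper opens to 85 mm and grips with 20 to 120 N. Pads are 22 mm wide; open, the fingers measure 114 mm over their backs; the gripper's body (76 mm by 85 mm) begins 54 mm behind the grasp point. The pads swing forward as they close: fully open they stand 13 mm farther back than shut.
Start: joints at [-1.421, 0.181, 1.607, -0, 1.354, -0.206], TCP at [0.2, -0.539, 0.231] pointing down, gripper open.
Joint ranges: [-2.99, 2.99], [-0.89, 2.07], [0.3, 2.58], [-1.14, 4.28], [0, 2.63], [-3.12, 3.12]. Speed limits (rad/s): [2.57, 2.57, 3.01, 3.14, 3.14, 3.14].

INTERFACE

Orientations are given as a unit quaternion [w, x, y, z].
In Python, from bench import monitor, imaging, order, spotter, ctrl gives the robot as it stands.
- The arm moves only by the shell command python3 -m pendant 'ROWS'. ROWS is JSON, a list that holds one entry, the list of rows, each a list of 5 numbers: the shift along the world's x, y, z in mm, then the turn about the world's z in degrees, then the finger opening in mm, from 0 to 85.4. A call has 1 to 8 rows; each row shifts and turns the commanded pose from where the row before left it; what a row does not reach is not made up. A row lasts 1/8 s, in which the tool goes at most 62.5 mm and 10.7 degrees, less where a joint would pass 70% of its speed; a pose out of reach is approached as far as the arm can. A call with a gripper value outside its range is refused whole. The fingers move at their own pace and stop on an object; the grip force is fixed at half the most. Time passes only in rows, so rows that do not move let the fingers close. It gives the time, the measured TCP pose, the force and the opening at its end, in the units of the state.
- monitor.get_obs(): the state, without advancing time (a new reading comes with each control period).
- imaging.camera(name): name is "scene" or "top"; returns a dict with "img" (480x640x3 uint8, red, green, blue), "vfov" (degrees; the focal length in pixels is half the picture's height over the tangent of half this angle, whatever the lens; pixels are square), "cx", "cy" (the principal point, pixels), "origin" and "orientation" of the camera in the world. Camera axes: x right, y down, z forward; pixel columns grow to the right and rows downward; lengths in m; the calibration is good to about 2 mm. A picture is of the moment at which its call begins. There is no depth.
- order.hand_in(): hands the job in, once; it reports no verdict.
Trained networks look in the newest picture that a camera, given by its name, has taken for a name from the list of things; names that differ only in an ending like _2 or _b are one class to them, and where a whole thing is asked for, a point or a joint stands for the part that bears it (a point fixed in the world has none). Each returns a list of dicts, best first, with "confidence" (0 to 1); they miss things now and then, are a little off and sometimes report something else, mostly with a low value. They report only what shows in the picture. A call takes as long as a camera call. They do not tell look-alikes from the thing itself.
- spotter.recognise(camera, thing): "at" ([x, y, z] in m, in the coordinates of the camera as it stood for that picture, good to about 4 mm: the middle of the surface that is visible of it).
- spotter.tip_of(camera, thing): "at" ([x, y, z] in m, in the coordinates of the camera as it stood for that picture, good to about 4 mm: a listed point, or the origin of a listed thing).
The state is a dict: "time_s": time; "q": joint angles; "dq": joint speeds; "joint_efforts": joint torques, N m; "eef_pos": TCP position; "eef_rot": TCP orientation; "wrist_force": force on the tool from outside, world axes, zero at the start; "torque": the same for the moment, N m; "opening": opening from 0.0 (shut) to 1.0 (fully open).
Only numpy, scipy, OpenCV 4.12 (cv2) and the standard library are available. Lean on these libraries where they do the work, as an engineer would, in place of code of your own. Each camera call takes 0.05 s, during which the arm holds its last target. There are 200 camera calls.

## Working session

There is one attempt and no reset: what is moved stays moved. The work goes in short steps, Python scripts to look and compute and a shell command to move; the robot and the scene stay as the last step left them, time stands still between calls to the robot, and variables do not carry over. Pictures are saved under pics/ and viewed, about 8 in all and at most 12, crops included, and the job is handed in when it is done.

```bash
ls; mkdir -p pics; cat > h.py <<'E'
import numpy as np,cv2
from scipy.spatial.transform import Rotation as R
from bench import monitor, imaging, order, spotter, ctrl
def cam(n):
    c=imaging.camera(n); q=c["orientation"]; c["R"]=R.from_quat([q[1],q[2],q[3],q[0]]).as_matrix(); c["f"]=240/np.tan(np.radians(c["vfov"])/2); return c
def w(c,p): return np.array(c["origin"])+c["R"]@np.array(p)
def px(c,P):
    p=c["R"].T@(np.array(P)-c["origin"]); return np.array([c["cx"]+c["f"]*p[0]/p[2],c["cy"]+c["f"]*p[1]/p[2]])
def ray(c,u,v,z):
    d=c["R"]@np.array([(u-c["cx"])/c["f"],(v-c["cy"])/c["f"],1]); o=np.array(c["origin"]); return o+d*(z-o[2])/d[2]
def save(c,n): cv2.imwrite("pics/"+n,c["img"][:,:,::-1])
np.set_printoptions(precision=4,suppress=True)
E
cat > a.py <<'E'
from h import *
for n in("scene","top"):
    c=cam(n); save(c,n+"0.png"); print(n,c["origin"],c["vfov"],c["cx"],c["cy"])
    for t in "riser_seat riser rack shelf_board_mid batten_a batten_b bottle_mid chopping_board_mid ramekin_mid timer_mid jar_mid".split():
        for d in spotter.tip_of(n,t)[:3]:
            P=w(c,d["at"]); print(t,round(d["confidence"],2),P,px(c,P).round())
print(monitor.get_obs())
E
python3 a.py
```

```text
pics
scene [-0.3441  0.4062  0.9474] 48.8769166948964 318.7439274691163 234.92394011146715
rack 0.82 [ 0.4681  0.291  -0.002 ] [194. 309.]
shelf_board_mid 0.67 [0.4386 0.3168 0.0512] [183. 307.]
batten_a 0.89 [0.472  0.2176 0.0422] [222. 284.]
batten_a 0.56 [0.5467 0.3005 0.0505] [176. 272.]
batten_b 0.89 [0.472  0.2176 0.0422] [222. 284.]
batten_b 0.56 [0.5467 0.3005 0.0505] [176. 272.]
bottle_mid 0.81 [ 0.457  -0.4025  0.0619] [445. 203.]
bottle_mid 0.74 [ 0.3681 -0.5003  0.0636] [496. 211.]
bottle_mid 0.72 [ 0.3711 -0.3148  0.0637] [438. 232.]
chopping_board_mid 0.74 [0.4369 0.3178 0.049 ] [183. 309.]
timer_mid 0.61 [ 0.6123 -0.0492  0.0244] [300. 219.]
jar_mid 0.85 [0.6351 0.1963 0.0296] [208. 242.]
top [ 0.1814 -0.0778  1.5646] 44.51777560249922 321.5317687735429 233.03198756399425
riser_seat 0.93 [ 0.4958 -0.2322  0.0683] [384. 240.]
riser 0.8 [ 0.4959 -0.2351  0.0039] [383. 245.]
rack 0.61 [ 0.4748  0.2909 -0.0021] [189. 243.]
shelf_board_mid 0.83 [0.4977 0.2697 0.0462] [194. 232.]
shelf_board_mid 0.63 [ 0.4967 -0.2346  0.0047] [382. 245.]
batten_a 0.96 [0.5456 0.3004 0.0444] 
[... 458 characters left out ...]
.3063 0.0515] [177. 251.]
ramekin_mid 0.56 [ 0.4855 -0.2213  0.0209] [378. 247.]
timer_mid 0.98 [ 0.6092 -0.0577  0.0361] [319. 198.]
timer_mid 0.3 [0.4695 0.2191 0.0472] [212. 243.]
jar_mid 0.88 [0.6357 0.1917 0.0334] [228. 185.]
{'time_s': 1.2, 'q': array([-1.4213,  0.1808,  1.607 , -0.    ,  1.3538, -0.2063]), 'dq': array([-0.001 ,  0.0001, -0.0004, -0.0004, -0.0001,  0.0006]), 'joint_efforts': array([ -0.0012, -44.4844, -35.168 ,  -0.0003,   0.0008,  -0.    ]), 'eef_pos': array([ 0.2003, -0.539 ,  0.2313]), 'eef_rot': array([ 0.    ,  0.9842,  0.177 , -0.    ]), 'wrist_force': array([ 0.1054,  0.6291, -0.3954]), 'torque': array([ 0.0077, -0.005 , -0.0151]), 'opening': 1.0002146710207702}
```

```bash
python3 - <<'E'
import cv2
s=cv2.imread('pics/scene0.png'); t=cv2.imread('pics/top0.png')
cv2.imwrite('pics/scene_c.png',cv2.resize(s[150:400,110:580],None,fx=1.7,fy=1.7))
cv2.imwrite('pics/top_c.png',cv2.resize(t[150:360,130:530],None,fx=2,fy=2,interpolation=cv2.INTER_CUBIC))
E
```

```text
(no output)
```

View pics/scene_c.png

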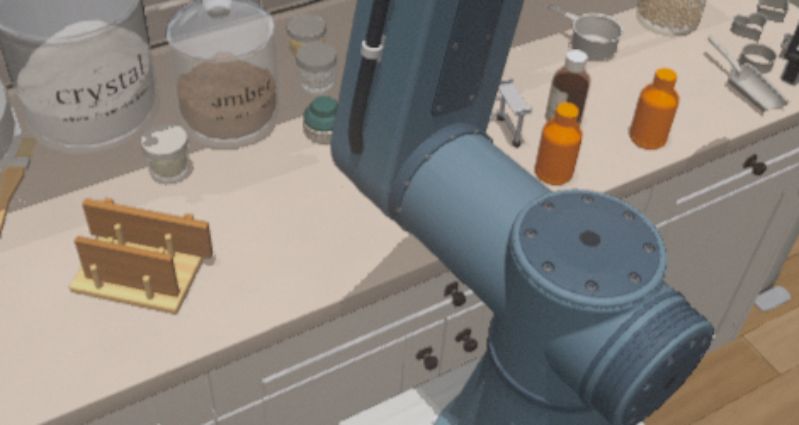

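View pics/top_c.png

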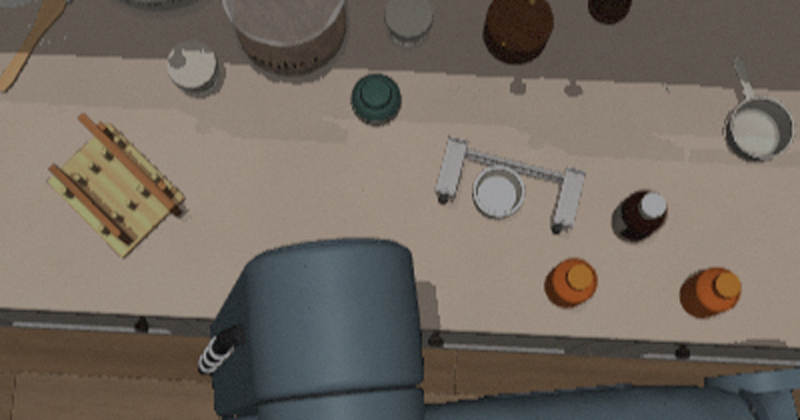

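The scene crop shows the rack at left, with the longer, batten-side board on its far slot, the steel riser behind the arm, and the brown bottle beside two orange ones. The top crop shows the ramekin inside the riser (498,190), the brown bottle at right (645,215) and the board from (82,118) to (183,212). Next I refine the board and riser poses by segmentation.

```bash
cat > b.py <<'E'
from h import *
c=cam("top"); im=c["img"]; hsv=cv2.cvtColor(im,cv2.COLOR_RGB2HSV)
m=((hsv[...,0]<14)&(hsv[...,1]>120)&(hsv[...,2]>50)).astype(np.uint8)
m[:200]=0;m[265:]=0;m[:,:145]=0;m[:,235:]=0
n,l,s,ce=cv2.connectedComponentsWithStats(m)
for i in range(1,n):
    if s[i,4]<40: continue
    ys,xs=np.where(l==i); P=np.array([ray(c,x,y,.06)[:2] for x,y in zip(xs,ys)])
    r=cv2.minAreaRect((P*1000).astype(np.float32)); v=np.linalg.svd(P-P.mean(0))[2][0]
    print("board",s[i],P.mean(0),r,np.degrees(np.arctan2(v[1],v[0])))
g=((hsv[...,1]<45)&(hsv[...,2]>125)).astype(np.uint8)
g[:215]=0;g[270:]=0;g[:,:345]=0;g[:,425:]=0
n,l,s,ce=cv2.connectedComponentsWithStats(g)
for i in range(1,n):
    if s[i,4]<40: continue
    ys,xs=np.where(l==i); P=np.array([ray(c,x,y,.072)[:2] for x,y in zip(xs,ys)])
    print("frame",s[i],P.mean(0),cv2.minAreaRect((P*1000).astype(np.float32)))
z=cv2.resize(im[205:275,340:430],None,fx=8,fy=8,interpolation=cv2.INTER_CUBIC)
cv2.imwrite("pics/riser_z.png",z[:,:,::-1])
for k in range(3):
    if k: c=cam("top")
    for t in("riser_seat","riser","rack","shelf_board_mid","batten_a","ramekin_mid","bottle_mid"):
        d=spotter.tip_of("top",t); print(t,[(round(e["confidence"],2),*w(c,e["at"]).round(4)) for e in d[:3]])
E
python3 b.py
```

```text
board [169 207  48  48 235] [0.5005 0.27  ] ((501.46142578125, 267.23394775390625), (175.03097534179688, 16.631528854370117), 48.49630355834961) -131.33815299736625
board [155 233  34  32 136] [0.4468 0.3203] ((446.3641662597656, 320.6353759765625), (120.26126098632812, 9.067462921142578), 48.841365814208984) -130.7261443770725
frame [ 345  215   80   55 2720] [ 0.4907 -0.2335] ((490.9175109863281, -233.91064453125), (143.12327575683594, 208.66372680664062), 2.8631324768066406)
riser_seat [(0.91, np.float64(0.4943), np.float64(-0.2318), np.float64(0.0674))]
riser [(0.88, np.float64(0.494), np.float64(-0.2331), np.float64(0.0074))]
rack [(0.6, np.float64(0.4734), np.float64(0.2901), np.float64(-0.0004))]
shelf_board_mid [(0.95, np.float64(0.4967), np.float64(0.2658), np.float64(0.0456))]
batten_a [(0.75, np.float64(0.547), np.float64(0.3013), np.float64(0.0427)), (0.67, np.float64(0.47), np.float64(0.2155), np.float64(0.0519))]
ramekin_mid []
bottle_mid [(0.78, np.float64(0.3632), np.float64(-0.4961), np.float64(0.0641)), (0.75, np.float64(0.4577), np.float64(-0.4046), np.float64(0.06
[... 1095 characters left out ...]
331), np.float64(0.0691))]
riser [(0.7, np.float64(0.4935), np.float64(-0.2341), np.float64(0.006))]
rack [(0.76, np.float64(0.4719), np.float64(0.2897), np.float64(-0.0004))]
shelf_board_mid [(0.8, np.float64(0.4957), np.float64(0.2664), np.float64(0.0464))]
batten_a [(0.88, np.float64(0.5485), np.float64(0.3), np.float64(0.0423)), (0.85, np.float64(0.4725), np.float64(0.216), np.float64(0.0468))]
ramekin_mid [(0.82, np.float64(0.4871), np.float64(-0.2201), np.float64(0.0212))]
bottle_mid [(0.96, np.float64(0.3698), np.float64(-0.3155), np.float64(0.0681)), (0.77, np.float64(0.46), np.float64(-0.4062), np.float64(0.0646)), (0.66, np.float64(0.3644), np.float64(-0.4947), np.float64(0.0626))]
```

View pics/riser_z.png

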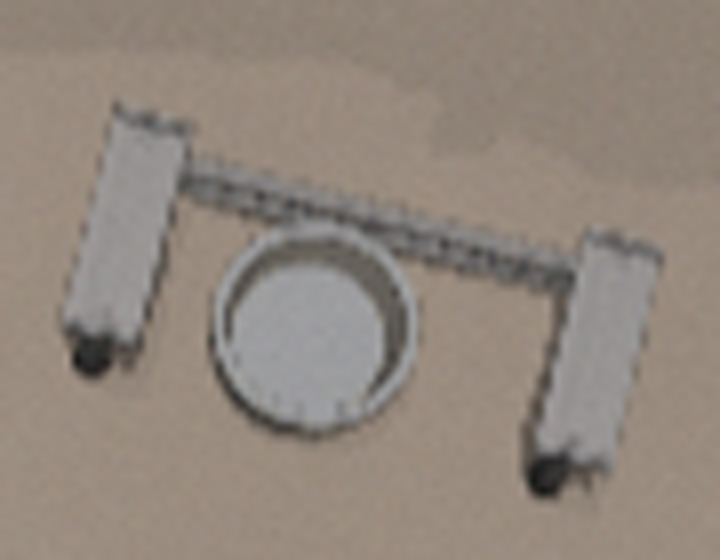

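```bash
python3 - <<'E'
from h import *
c=cam("top")
L=[(117,110),(188,128),(137,345),(65,325)];Rr=[(585,238),(660,255),(607,470),(535,452)]
f=lambda p:ray(c,340+(p[0]+.5)/8-.5,205+(p[1]+.5)/8-.5,.074)[:2]
A=np.array([f(p) for p in L]);B=np.array([f(p) for p in Rr])
d=B-A;print(np.degrees(np.arctan2(d[:,1],d[:,0])),np.linalg.norm(d,axis=1),(A.mean(0)+B.mean(0))/2)
for M in(A,B):
    for i,j in((3,0),(2,1)): e=M[j]-M[i];print(np.degrees(np.arctan2(e[1],e[0])),np.linalg.norm(e))
E
```

```text
[-102.8826 -102.6391 -102.3234 -102.5563] [0.1576 0.1586 0.1562 0.1566] [ 0.493  -0.2331]
-11.043413751936914 0.07379906395866515
-10.869346912675995 0.07430369490117461
-11.833300487779042 0.07288117326023977
-12.69794926354852 0.07340763088934367
```

```bash
python3 -m pendant '[[[19,50,0,2,45],[19,50,0,2,45],[19,50,0,2,45],[19,50,0,2,45],[19,50,0,2,45],[19,50,0,2,45],[19,50,0,2,45],[19,50,0,2,45]]]'; python3 -m pendant '[[[18,50,0,2,45],[18,50,0,2,45],[18,50,0,2,45],[18,50,0,2,45],[18,50,0,2,45],[18,50,0,2,45],[18,50,0,0.4,45],[0,0,0,0,45]]]'
```

```text
time_s: 3.45
eef_pos: [0.3527, -0.1375, 0.2317]
eef_rot: [0.001, 0.95, 0.313, 0.0]
wrist_force: [1.1, -0.3, 0.3]
opening: 0.525
time_s: 4.45
eef_pos: [0.4786, 0.214, 0.231]
eef_rot: [-0.0, 0.91, 0.415, 0.0]
wrist_force: [-0.6, -0.3, 0.3]
opening: 0.527
```

```bash
python3 -m pendant '[[[19,54,0,0,45],[0,0,-45,0,45],[0,0,-45,0,45],[0,0,-45,0,45],[0,0,-30,0,45],[0,0,-22,0,45],[0,0,0,0,45]]]'; python3 - <<'E'
from h import *
c=cam("scene"); i=c["img"][230:350,130:290]
cv2.imwrite("pics/g1.png",cv2.resize(i,None,fx=4.5,fy=4.5,interpolation=cv2.INTER_CUBIC)[:,:,::-1])
E
```

```text
time_s: 5.32
eef_pos: [0.4957, 0.2637, 0.0426]
eef_rot: [-0.0, 0.911, 0.413, -0.002]
wrist_force: [-0.5, 1.0, -0.4]
opening: 0.529
```

View pics/g1.png

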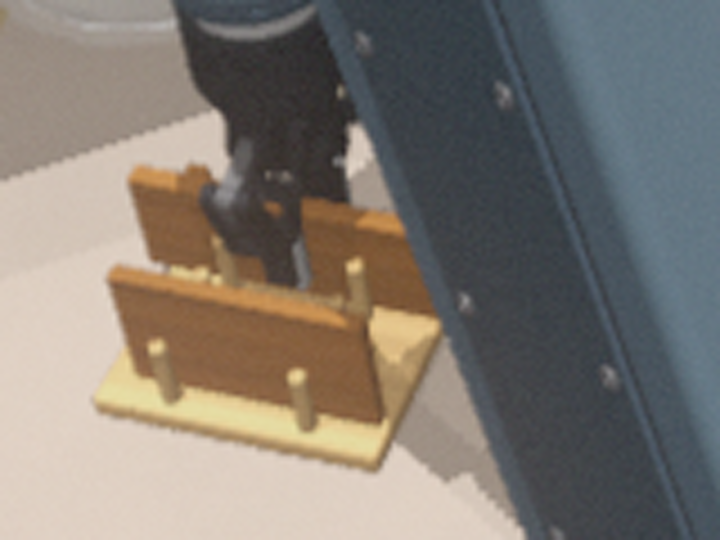

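The view shows the near finger in front of the board (≈285,260), midway between the peg rows and clear of the chopping board. I close and lift.

```bash
python3 -m pendant '[[[0,0,0,0,0],[0,0,0,0,0],[0,0,0,0,0],[0,0,0,0,0],[0,0,0,0,0],[0,0,10,0,0],[0,0,25,0,0],[0,0,30,0,0]]]'; python3 -m pendant '[[[0,0,35,0,0],[0,0,10,0,0],[0,0,0,0,0]]]'
```

```text
time_s: 6.38
eef_pos: [0.497, 0.2646, 0.1101]
eef_rot: [0.0, 0.911, 0.413, -0.0]
wrist_force: [-0.1, -0.5, -1.6]
opening: 0.132
time_s: 6.75
eef_pos: [0.4977, 0.2649, 0.1548]
eef_rot: [0.0, 0.911, 0.413, 0.001]
wrist_force: [-0.4, -0.6, -2.8]
opening: 0.126
```

```bash
python3 -m pendant '[[[-14,-32,0,4,0],[-14,-32,0,4,0],[-14,-32,0,4,0],[-14,-32,0,4,0],[-14,-32,0,4,0],[-14,-32,0,4,0],[-14,-33,0,4.9,0],[0,0,0,0,0]]]'; python3 -m pendant '[[[0,0,-40,0,0],[0,0,-40,0,0],[0,0,-25,0,0],[0,0,-10,0,0],[0,0,-5,0,0],[0,0,0,0,0]]]'
```

```text
time_s: 7.75
eef_pos: [0.3976, 0.0387, 0.1527]
eef_rot: [-0.001, 0.78, 0.626, -0.001]
wrist_force: [-0.2, 0.8, -2.4]
opening: 0.129
time_s: 8.5
eef_pos: [0.3998, 0.0401, 0.0346]
eef_rot: [0.0, 0.779, 0.627, 0.0]
wrist_force: [-0.0, 0.4, -1.8]
opening: 0.13
```

```bash
python3 - <<'E'
from h import *
print(monitor.get_obs()["wrist_force"],monitor.get_obs()["eef_pos"])
c=cam("scene"); i=c["img"][200:420,130:430]
t=cam("top"); j=t["img"][190:330,180:400]
a=cv2.resize(i,(480,352),interpolation=cv2.INTER_CUBIC);b=cv2.resize(j,(480,305),interpolation=cv2.INTER_CUBIC)
cv2.imwrite("pics/s1.png",cv2.resize(np.vstack([a,b]),None,fx=.9,fy=.9)[:,:,::-1])
E
```

```text
[-0.0398  0.3522 -1.7977] [0.3998 0.0401 0.0346]
```

View pics/s1.png

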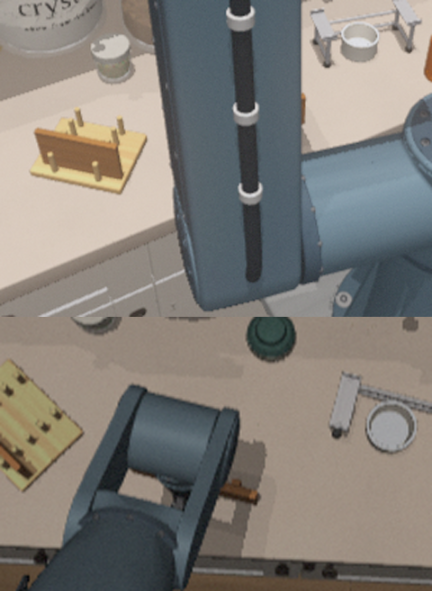

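The board is held and clear of everything, though the arm mostly hides it; one end shows at (240,490). I lower it until it touches down.

```bash
python3 -m pendant '[[[0,0,-3,0,0],[0,0,0,0,0]]]';python3 -m pendant '[[[0,0,-2,0,0],[0,0,0,0,0]]]';python3 -m pendant '[[[0,0,-1,0,0],[0,0,0,0,0]]]'
```

```text
time_s: 8.85
eef_pos: [0.4, 0.0399, 0.0317]
eef_rot: [0.001, 0.779, 0.627, 0.001]
wrist_force: [0.6, -0.3, -0.3]
opening: 0.132
time_s: 9.1
eef_pos: [0.4002, 0.0398, 0.0316]
eef_rot: [0.0, 0.779, 0.627, 0.0]
wrist_force: [-10.9, -0.0, 31.9]
opening: 0.133
time_s: 9.35
eef_pos: [0.4004, 0.0398, 0.0316]
eef_rot: [0.0, 0.779, 0.627, -0.0]
wrist_force: [-15.8, 0.6, 46.8]
opening: 0.133
```

```bash
python3 -m pendant '[[[0,0,3,0,0],[0,0,0,0,20],[0,0,0,0,30],[0,0,0,0,40],[0,0,0,0,40],[0,0,15,0,40],[0,0,30,0,40],[0,0,25,0,40]]]'; python3 - <<'E'
from h import *
for n in("top","scene"):
    c=cam(n)
    for t in("shelf_board_mid","batten_a"):
        print(n,t,[(round(e["confidence"],2),w(c,e["at"]).round(3).tolist()) for e in spotter.tip_of(n,t)[:3]])
E
```

```text
time_s: 10.35
eef_pos: [0.3993, 0.04, 0.102]
eef_rot: [-0.0, 0.779, 0.627, -0.0]
wrist_force: [-0.5, 0.2, -0.3]
opening: 0.467
top shelf_board_mid [(0.69, [0.399, 0.042, 0.032])]
top batten_a [(0.54, [0.403, -0.018, 0.036]), (0.46, [0.43, 0.093, 0.033])]
scene shelf_board_mid []
scene batten_a []
```

Released and standing at (0.399, 0.042). Next I go behind the plain face with the fingers shut and push.

```bash
python3 -m pendant '[[[-34,7,0,0,10],[0,0,0,0,0],[0,0,0,0,0],[0,0,-30,0,0],[0,0,-24,0,0],[0,0,0,0,0],[7,-1.5,0,0,0],[5,-1,0,0,0]]]'; python3 -m pendant '[[[5,-1,0,0,0],[5,-1,0,0,0],[5,-1,0,0,0],[5,-1,0,0,0],[5,-1,0,0,0],[5,-1,0,0,0],[6,-1,0,0,0],[6,-1,0,0,0]]]';python3 -m pendant '[[[0,0,0,0,0],[0,0,0,0,0],[0,0,20,0,0],[0,0,40,0,0],[0,0,40,0,0]]]'; python3 - <<'E'
from h import *
for n in("top","scene"):
    c=cam(n)
    for t in("shelf_board_mid","batten_a"):
        print(n,t,[(round(e["confidence"],2),w(c,e["at"]).round(3).tolist()) for e in spotter.tip_of(n,t)[:3]])
E
```

```text
time_s: 11.65
eef_pos: [0.3792, 0.0441, 0.0484]
eef_rot: [0.001, 0.779, 0.627, 0.001]
wrist_force: [0.4, -0.7, -0.2]
opening: -0.0
time_s: 12.65
eef_pos: [0.4197, 0.0364, 0.0473]
eef_rot: [0.0, 0.779, 0.627, -0.0]
wrist_force: [0.6, 0.5, 0.4]
opening: -0.0
time_s: 13.28
eef_pos: [0.4186, 0.0366, 0.1481]
eef_rot: [-0.0, 0.779, 0.627, -0.0]
wrist_force: [1.5, -0.9, 1.6]
opening: -0.001
top shelf_board_mid [(0.72, [0.446, 0.03, 0.015])]
top batten_a [(0.86, [0.461, 0.082, -0.005]), (0.7, [0.434, -0.026, 0.004])]
scene shelf_board_mid [(0.66, [0.461, -0.406, 0.064])]
scene batten_a [(0.31, [0.486, -0.22, 0.022])]
```

```bash
python3 -m pendant '[[[0,50,20,0,85],[0,50,20,0,85],[0,50,20,0,85],[0,50,0,0,85],[0,50,0,0,85],[0,0,0,0,85]]]'; cat > m.py <<'E'
from h import *
Q={}
for k in range(4):
  for n in("top","scene"):
    c=cam(n)
    for t in("shelf_board_mid","batten_a","riser_seat","riser","ramekin_mid"):
      for e in spotter.tip_of(n,t):
        if e["confidence"]>.5: Q.setdefault((t,n),[]).append(w(c,e["at"]))
for k,v in Q.items():
    v=np.array(v); print(k,len(v)); 
    for p in (v if k[0]=="batten_a" else [np.median(v,0)]): print("  ",p)
c=cam("top");save(c,"top2.png");i=c["img"]
hsv=cv2.cvtColor(i,cv2.COLOR_RGB2HSV)
m=((hsv[...,0]<14)&(hsv[...,1]>110)&(hsv[...,2]>50)).astype(np.uint8);m[:,:235]=0;m[:,360:]=0
n,l,s,_=cv2.connectedComponentsWithStats(m)
for j in range(1,n):
    if s[j,4]>300:
        ys,xs=np.where(l==j);P=np.array([ray(c,x,y,.02)[:2]*1000 for x,y in zip(xs,ys)]);v=np.linalg.svd(P-P.mean(0),full_matrices=False)[2][0]
        print(s[j],P.mean(0),cv2.minAreaRect(P.astype(np.float32)),np.degrees(np.arctan2(v[1],v[0])))
s=cam("scene");save(s,"scene2.png");sc=s["img"]
a=cv2.resize(i[200:290,230:430],(800,360),interpolation=cv2.INTER_CUBIC)
b=sc[165:265,280:500];b=cv2.resize(b,(528,240),interpolation=cv2.INTER_CUBIC);b=np.pad(b,((0,0),(0,272),(0,0)))
cv2.imwrite("pics/f2.png",np.vstack([a,b])[:,:,::-1])
E
python3 m.py
```

```text
time_s: 14.32
eef_pos: [0.4178, 0.2889, 0.2054]
eef_rot: [-0.001, 0.778, 0.629, -0.001]
wrist_force: [-0.4, -0.4, -0.5]
opening: 0.994
('shelf_board_mid', 'top') 5
   [0.4444 0.0318 0.0136]
('batten_a', 'top') 8
   [ 0.4594  0.0851 -0.0016]
   [ 0.4334 -0.0251  0.0031]
   [ 0.4337 -0.024   0.0049]
   [ 0.4619  0.084  -0.002 ]
   [ 0.435  -0.0249  0.0045]
   [ 0.4579  0.0868 -0.0022]
   [ 0.4592  0.0861 -0.0011]
   [ 0.4331 -0.0265  0.0052]
('riser_seat', 'top') 4
   [ 0.4954 -0.2324  0.0689]
('riser', 'top') 4
   [ 0.493  -0.2339  0.005 ]
('ramekin_mid', 'top') 3
   [ 0.4892 -0.2195  0.0192]
('batten_a', 'scene') 4
   [0.459  0.0841 0.0012]
   [ 0.4582  0.0883 -0.0006]
   [0.4581 0.0886 0.0015]
   [0.4572 0.0889 0.0002]
[ 250  239   69   38 1375] [444.3894  28.818 ] ((444.346923828125, 29.47797393798828), (174.57565307617188, 62.607730865478516), 77.63677978515625) -102.59431927489317
```

View pics/f2.png

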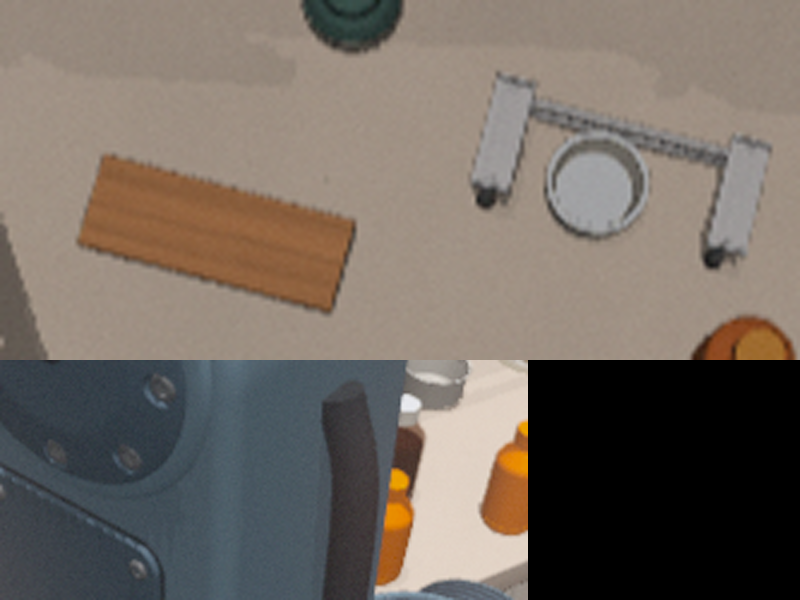

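Flat with battens down, yaw matching the riser. Now I segment the riser frames more exactly.

```bash
python3 - <<'E'
from h import *
c=cam("top"); im=np.mean([cam("top")["img"].astype(float) for _ in range(6)],0).astype(np.float32)
lab=cv2.cvtColor(cv2.resize(im[205:275,340:430]/255,None,fx=4,fy=4,interpolation=cv2.INTER_CUBIC),cv2.COLOR_RGB2LAB)
bg=lab[10:40,10:40].reshape(-1,3).mean(0);print("bg",bg, "frame",lab[100:130,55:75].reshape(-1,3).mean(0))
m=((lab[...,2]<(bg[2]+lab[100:130,55:75,2].mean())/2)&(lab[...,0]>45)).astype(np.uint8)
m=cv2.morphologyEx(m,cv2.MORPH_OPEN,np.ones((17,17)))
n,l,s,_=cv2.connectedComponentsWithStats(m)
C=[]
for j in range(1,n):
    if s[j,4]<1500: continue
    ys,xs=np.where(l==j);P=np.array([ray(c,340+(x+.5)/4-.5,205+(y+.5)/4-.5,.074)[:2]*1000 for x,y in zip(xs,ys)])
    print(s[j],P.mean(0),cv2.minAreaRect(P.astype(np.float32)))
E
```

```text
bg [58.6942  3.0423  8.6545] frame [63.31   1.204  0.761]
[  34   63   59  103 4120] [ 509.4979 -156.1787] ((509.5711669921875, -156.30612182617188), (26.908449172973633, 72.44672393798828), 77.6760025024414)
[ 271  123   57  107 4214] [ 476.7469 -310.2507] ((477.09002685546875, -309.9150390625), (26.966028213500977, 73.43186950683594), 78.01038360595703)
[ 112  131   81   82 5361] [ 474.072  -215.9403] ((474.4706726074219, -215.28182983398438), (53.552608489990234, 51.84251403808594), 1.867845058441162)
```

```bash
python3 -m pendant '[[[5,-50,0,0.4,85],[5,-52,0,0,85],[5,-52,0,0,85],[6,-52,-20,0,85],[6,-53,-20,0,85],[0,0,-50,0,85],[0,0,-50,0,85],[0,0,-40,0,85]]]';  python3 -m pendant '[[[0,0,-15,0,85],[0,0,0,0,85]]]'
```

```text
time_s: 18.18
eef_pos: [0.4458, 0.0272, 0.0257]
eef_rot: [-0.0, 0.777, 0.63, -0.0]
wrist_force: [-0.3, -0.0, 0.7]
opening: 0.994
time_s: 18.42
eef_pos: [0.446, 0.0276, 0.012]
eef_rot: [-0.001, 0.777, 0.63, -0.0]
wrist_force: [0.0, 0.1, 0.2]
opening: 0.99
```

```bash
python3 -m pendant '[[[-1.5,2,-8,0,85],[0,0,-6,0,85],[0,0,0,0,75],[0,0,0,0,70]]]';  python3 -m pendant '[[[0,0,0,0,60],[0,0,0,0,55],[0,0,0,0,50],[0,0,0,0,0],[0,0,0,0,0]]]'
```

```text
time_s: 18.92
eef_pos: [0.4451, 0.0295, -0.0014]
eef_rot: [0.0, 0.777, 0.63, 0.0]
wrist_force: [-0.6, 0.4, 1.1]
opening: 0.821
time_s: 19.55
eef_pos: [0.4453, 0.0294, -0.0009]
eef_rot: [0.0, 0.777, 0.63, 0.0]
wrist_force: [-1.9, 0.7, 6.8]
opening: 0.731
```

```bash
python3 -m pendant '[[[0,0,5,0,0],[0,0,20,0,0],[0,0,40,0,0],[0,0,45,0,0],[0,0,20,0,0],[0,0,0,0,0]]]';  python3 -m pendant '[[[7,-37,0,0,0],[7,-37,0,0,0],[7,-37,0,0,0],[7,-37,0,0,0],[7,-37,0,0,0],[7,-37,0,0,0],[6.5,-40,0,0,0],[0,0,0,0,0]]]'; python3 -m pendant '[[[0,0,-20,0,0],[0,0,0,0,0]]]'
cat > v.py <<'E'
from h import *
o=monitor.get_obs();print(o["eef_pos"],o["eef_rot"],o["wrist_force"],o["opening"])
for n in("top","scene"):
    c=cam(n)
    for t in("shelf_board_mid","batten_a","riser_seat"):
        print(n,t,[(round(e["confidence"],2),w(c,e["at"]).round(4).tolist()) for e in spotter.tip_of(n,t)[:3]])
    save(c,n+"3.png")
    if n=="top": a=cv2.resize(c["img"][195:285,335:435],(500,450),interpolation=cv2.INTER_CUBIC)
    else:
        u,v=px(c,[.494,-.233,.1]).astype(int);print(u,v); b=cv2.resize(c["img"][max(v-60,0):v+60,u-70:u+70],(300,257),interpolation=cv2.INTER_CUBIC);b=np.pad(b,((0,193),(0,0),(0,0)))
cv2.imwrite("pics/p3.png",np.hstack([a,b])[:,:,::-1])
E
python3 v.py
```

```text
time_s: 20.3
eef_pos: [0.4461, 0.0293, 0.1299]
eef_rot: [0.002, 0.777, 0.63, 0.001]
wrist_force: [-0.7, -0.5, -2.2]
opening: 0.734
time_s: 21.3
eef_pos: [0.4927, -0.2346, 0.1266]
eef_rot: [-0.001, 0.778, 0.629, -0.0]
wrist_force: [-0.7, 1.3, -2.4]
opening: 0.738
time_s: 21.55
eef_pos: [0.4912, -0.2303, 0.1054]
eef_rot: [-0.003, 0.777, 0.63, -0.001]
wrist_force: [-0.4, -0.8, -1.1]
opening: 0.733
[ 0.4912 -0.2303  0.1054] [-0.0031  0.7766  0.63   -0.0006] [-0.3656 -0.8481 -1.0873] 0.732664801092339
top shelf_board_mid [(0.61, [0.4916, -0.2305, 0.1189])]
top batten_a [(0.82, [0.482, -0.2815, 0.1103])]
top riser_seat []
scene shelf_board_mid [(0.91, [0.4924, -0.2312, 0.124])]
scene batten_a [(0.95, [0.48, -0.2862, 0.1032]), (0.57, [0.5066, -0.1754, 0.1142])]
scene riser_seat [(0.8, [0.4916, -0.2314, 0.0685])]
384 202
```

View pics/p3.png

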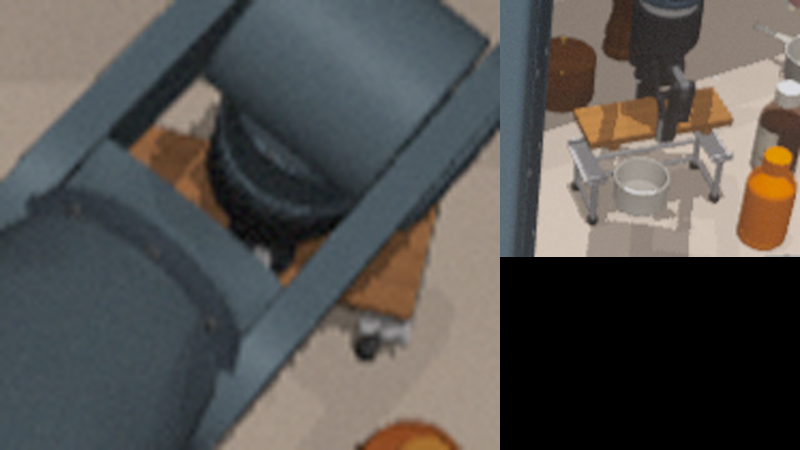

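The scene view shows the held board just above the riser with its ends over both frames. I average several looks now that it's settled.

```bash
cat > w.py <<'E'
from h import *
Q={}
for k in range(7):
  for n in("scene",):
    c=cam(n)
    for t in("shelf_board_mid","batten_a","riser_seat","riser"):
      for e in spotter.tip_of(n,t):
        if e["confidence"]>.5: 
          P=w(c,e["at"]); Q.setdefault(t+("L" if t=="batten_a" and P[1]>-.23 else ""),[]).append(P)
for k,v in Q.items(): v=np.array(v); print(k,len(v),np.median(v,0),v.std(0))
o=monitor.get_obs();print(o["time_s"],o["eef_pos"],o["eef_rot"],o["wrist_force"],o["opening"])
s=c["img"]; z=cv2.resize(s[160:250,325:445],(800,600),interpolation=cv2.INTER_CUBIC); cv2.imwrite("pics/z4.png",z[:,:,::-1])
u=np.array([np.cos(np.radians(-102)),np.sin(np.radians(-102)),0]);v=np.array([-u[1],u[0],0])
for a,b in((-92,-38.5),(-92,38.5),(92,-38.5),(92,38.5)):
    q=px(c,np.array([.494,-.2328,.078])+u*a/1000+v*b/1000); print("riser lip corner",a,b,((q-[325,160])*6.667).round())
T=o["eef_pos"]
for a,b in((-88,-32),(-88,32),(88,-32),(88,32)):
    q=px(c,np.array([T[0],T[1],T[2]+.015+.006])+u*a/1000+v*b/1000); print("board top corner",a,b,((q-[325,160])*6.667).round())
E
python3 w.py
```

```text
shelf_board_mid 7 [ 0.4928 -0.2313  0.1227] [0.0012 0.001  0.0014]
batten_aL 8 [ 0.5061 -0.1737  0.1093] [0.0125 0.1534 0.0368]
batten_a 9 [ 0.4825 -0.2856  0.1043] [0.0088 0.0428 0.0147]
riser_seat 8 [ 0.4924 -0.2308  0.0663] [0.0498 0.1599 0.0113]
riser 2 [0.4805 0.0281 0.0341] [0.0114 0.2608 0.0349]
23.7 [ 0.4933 -0.2325  0.1083] [ 0.      0.7767  0.6299 -0.    ] [-0.9344  0.0173 -1.697 ] 0.7320531611681675
riser lip corner -92 -38.5 [198. 433.]
riser lip corner -92 38.5 [134. 305.]
riser lip corner 92 -38.5 [654. 350.]
riser lip corner 92 38.5 [575. 229.]
board top corner -88 -32 [211. 316.]
board top corner -88 32 [156. 210.]
board top corner 88 -32 [658. 237.]
board top corner 88 32 [590. 137.]
```

View pics/z4.png

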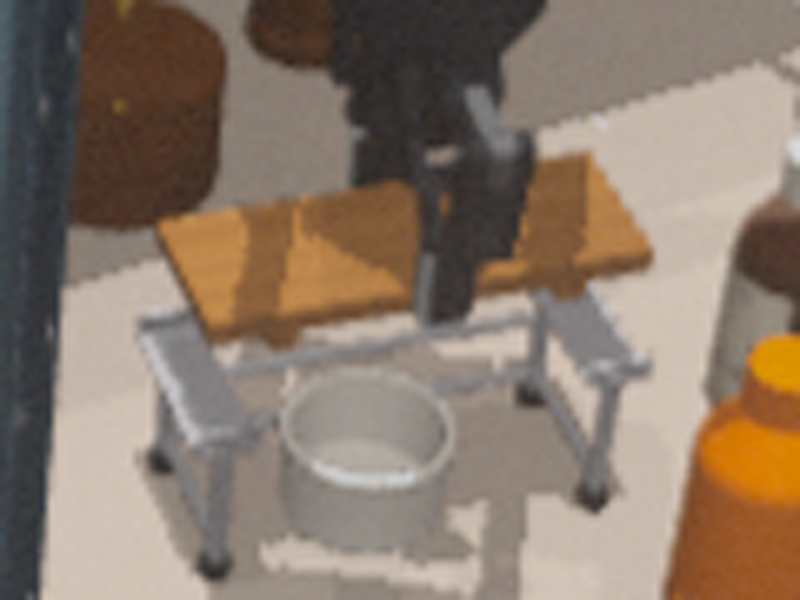

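Board and riser corners are offset from prediction by the same 2 px, so they agree with each other to about 1 mm. Lowering now.

```bash
python3 -m pendant '[[[0,0,-15,0,0],[0,0,-12,0,0],[0,0,-5,0,0],[0,0,0,0,0],[0,0,0,0,0]]]'; python3 -m pendant '[[[0,0,-4,0,0],[0,0,-3,0,0],[0,0,-3,0,0],[0,0,0,0,0]]]'; python3 -m pendant '[[[0,0,-2,0,0],[0,0,0,0,0]]]'
```

```text
time_s: 24.32
eef_pos: [0.4936, -0.2327, 0.0765]
eef_rot: [0.0, 0.777, 0.63, 0.0]
wrist_force: [0.5, 0.2, -1.4]
opening: 0.733
time_s: 24.82
eef_pos: [0.4931, -0.2323, 0.0659]
eef_rot: [-0.0, 0.777, 0.63, -0.0]
wrist_force: [0.2, 0.0, -0.5]
opening: 0.733
time_s: 25.08
eef_pos: [0.4932, -0.2324, 0.0642]
eef_rot: [-0.0, 0.777, 0.63, -0.0]
wrist_force: [1.0, 0.3, -1.4]
opening: 0.733
```

```bash
python3 -m pendant '[[[0,0,-2,0,0],[0,0,0,0,0]]]'; python3 -m pendant '[[[0,0,-1.5,0,0],[0,0,0,0,0]]]'
```

```text
time_s: 25.32
eef_pos: [0.4932, -0.2324, 0.0621]
eef_rot: [-0.0, 0.777, 0.63, -0.0]
wrist_force: [0.8, -0.7, -1.4]
opening: 0.73
time_s: 25.58
eef_pos: [0.4934, -0.2325, 0.0616]
eef_rot: [-0.0, 0.777, 0.63, -0.0]
wrist_force: [-3.1, 0.7, 6.2]
opening: 0.732
```

```bash
python3 -m pendant '[[[0,0,1,0,75],[0,0,0,0,85],[0,0,0,0,85],[0,0,10,0,85],[0,0,40,0,85],[0,0,50,0,85],[0,0,40,0,85],[0,0,0,0,85]]]'; cat > x.py <<'E'
from h import *
Q={}
for k in range(4):
  for n in("scene","top"):
    c=cam(n)
    for t in("shelf_board_mid","batten_a","riser_seat","bottle_mid","ramekin_mid"):
      for e in spotter.tip_of(n,t):
        P=w(c,e["at"])
        if e["confidence"]>.5 and P[1]<-.1 and (t!="bottle_mid" or abs(P[0]-.457)<.05): Q.setdefault((n,t),[]).append(P)
for k,v in Q.items(): v=np.array(v); print(k,len(v),np.median(v,0),v.std(0))
c=cam("scene"); cv2.imwrite("pics/z5.png",cv2.resize(c["img"][150:260,315:495],(800,489),interpolation=cv2.INTER_CUBIC)[:,:,::-1])
E
python3 x.py
```

```text
time_s: 26.58
eef_pos: [0.4955, -0.2341, 0.2067]
eef_rot: [0.004, 0.777, 0.63, 0.001]
wrist_force: [-0.8, -0.4, -0.8]
opening: 0.999
('scene', 'shelf_board_mid') 4 [ 0.4937 -0.232   0.0745] [0.0011 0.001  0.0008]
('scene', 'batten_a') 7 [ 0.5034 -0.1757  0.0623] [0.0128 0.0561 0.003 ]
('scene', 'bottle_mid') 4 [ 0.4591 -0.4035  0.0618] [0.0017 0.0012 0.0009]
('scene', 'ramekin_mid') 3 [ 0.4848 -0.2211  0.0238] [0.0007 0.0011 0.0004]
('top', 'shelf_board_mid') 4 [ 0.4913 -0.2318  0.0774] [0.0012 0.0003 0.0021]
('top', 'batten_a') 7 [ 0.4826 -0.2855  0.0671] [0.0138 0.0546 0.0033]
('top', 'bottle_mid') 4 [ 0.4583 -0.4054  0.0645] [0.0017 0.0018 0.0011]
```

View pics/z5.png

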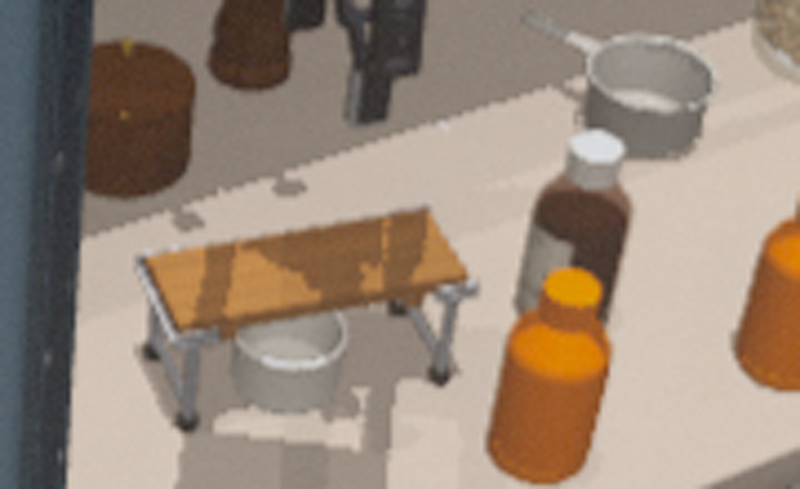

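The board sits level between the lips, with the bottle at (595,150) and the ramekin unmoved. On to the bottle cap.

```bash
python3 -m pendant '[[[-7,-34,0,0,65],[-7,-34,0,0,65],[-7,-34,0,0,65],[-7,-35,0,0,65],[-7,-35,0,0,65],[0,0,0,0,65],[0,0,-30,0,65],[0,0,-30,0,65]]]'; python3 -m pendant '[[[0,0,-25,0,65],[0,0,-18,0,65],[0,0,0,0,65],[0,0,0,0,65]]]'; python3 -m pendant '[[[0,0,0,0,40],[0,0,0,0,0],[0,0,0,0,0],[0,0,0,0,0],[0,0,0,0,0]]]'
```

```text
time_s: 30.02
eef_pos: [0.4587, -0.4038, 0.1414]
eef_rot: [0.0, 0.777, 0.63, 0.0]
wrist_force: [0.3, -0.0, -0.0]
opening: 0.767
time_s: 30.52
eef_pos: [0.4589, -0.4049, 0.0999]
eef_rot: [0.001, 0.777, 0.63, 0.0]
wrist_force: [0.6, 0.4, 0.3]
opening: 0.762
time_s: 31.15
eef_pos: [0.4591, -0.4055, 0.1007]
eef_rot: [0.002, 0.777, 0.63, 0.0]
wrist_force: [-0.0, 0.2, 5.8]
opening: 0.444
```

```bash
python3 -m pendant '[[[0,0,0,0,0],[0,0,0,0,0]]]'; python3 - <<'E'
from h import *
c=cam("scene"); cv2.imwrite("pics/z6.png",cv2.resize(c["img"][120:240,400:500],(500,600),interpolation=cv2.INTER_CUBIC)[:,:,::-1])
E
```

```text
time_s: 31.4
eef_pos: [0.4591, -0.4055, 0.1007]
eef_rot: [0.002, 0.777, 0.63, 0.0]
wrist_force: [0.7, -0.3, 5.4]
opening: 0.439
```

View pics/z6.png

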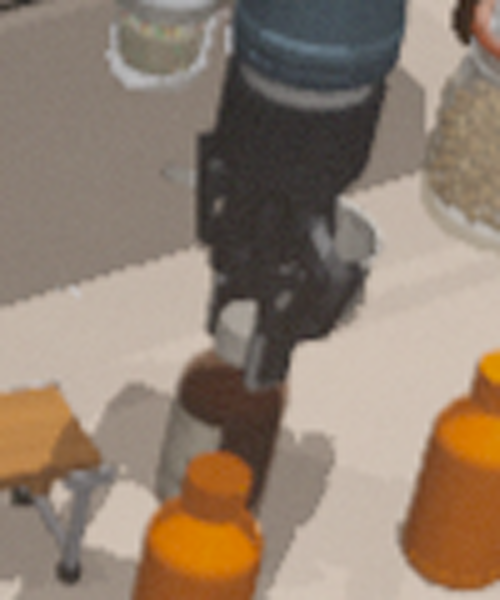

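The fingertips sit low and pinch the bottle's shoulder under the cap (265,360), giving a 38 mm opening instead of 32. I regrip 9 mm higher.

```bash
python3 -m pendant '[[[0,0,0,0,60],[0,0,0,0,60],[0,0,9,0,60],[0,0,0,0,40],[0,0,0,0,0],[0,0,0,0,0],[0,0,0,0,0],[0,0,0,0,0]]]'
```

```text
time_s: 32.45
eef_pos: [0.459, -0.4052, 0.1089]
eef_rot: [0.001, 0.777, 0.63, 0.0]
wrist_force: [1.0, 0.5, 5.0]
opening: 0.365
```

```bash
python3 -m pendant '[[[0,0,5,0,0],[0,0,25,0,0],[0,0,35,0,0],[0,0,35,0,0],[0,0,20,0,0],[0,0,0,0,0]]]'; python3 -m pendant '[[[5,26,0,0,0],[5,26,0,0,0],[6,30,0,0,0],[6,30,0,0,0],[6,30,0,0,0],[7,31,0,0,0],[0,0,0,0,0],[0,0,0,0,0]]]'; python3 - <<'E'
from h import *
c=cam("scene"); cv2.imwrite("pics/z7.png",cv2.resize(c["img"][100:260,330:470],(525,600),interpolation=cv2.INTER_CUBIC)[:,:,::-1])
o=monitor.get_obs();print(o["eef_pos"],o["opening"],[(e["confidence"],w(c,e["at"])) for e in spotter.tip_of("scene","bottle_mid")])
E
```

```text
time_s: 33.2
eef_pos: [0.4587, -0.405, 0.2288]
eef_rot: [0.001, 0.777, 0.63, -0.0]
wrist_force: [0.2, -0.6, -3.0]
opening: 0.366
time_s: 34.2
eef_pos: [0.4931, -0.2305, 0.2272]
eef_rot: [-0.0, 0.776, 0.63, -0.0]
wrist_force: [-0.1, 0.2, -3.0]
opening: 0.366
[ 0.4931 -0.2312  0.2274] 0.3650157104718412 [(0.89, array([ 0.491 , -0.228 ,  0.1824])), (0.83, array([ 0.3672, -0.3181,  0.064 ])), (0.65, array([ 0.3685, -0.4965,  0.0623]))]
```

View pics/z7.png

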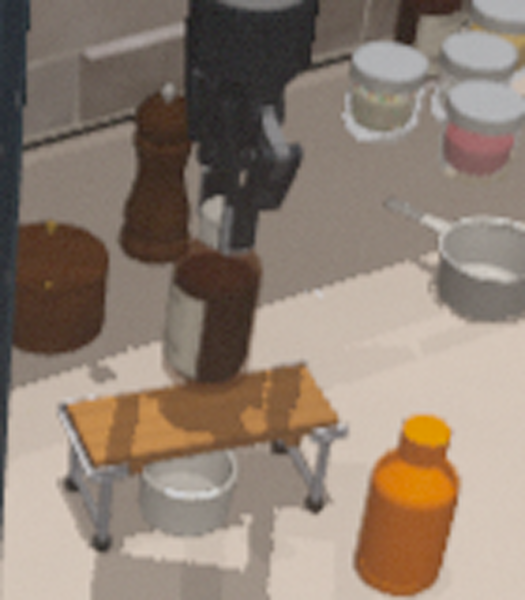

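The bottle hangs upright over the middle of the board. Lowering.

```bash
python3 -m pendant '[[[0,-1,-12,0,0],[0,0,-10,0,0],[0,0,-6,0,0],[0,0,-3,0,0],[0,0,0,0,0]]]'; python3 -m pendant '[[[0,0,-2,0,0],[0,0,0,0,0]]]'; python3 -m pendant '[[[0,0,-1.5,0,0],[0,0,0,0,0]]]'; python3 -m pendant '[[[0,0,-1,0,0],[0,0,0,0,0]]]'
```

```text
time_s: 34.92
eef_pos: [0.4933, -0.2325, 0.1966]
eef_rot: [-0.0, 0.777, 0.63, -0.0]
wrist_force: [0.0, 0.2, -2.9]
opening: 0.359
time_s: 35.17
eef_pos: [0.4934, -0.2325, 0.1949]
eef_rot: [0.0, 0.777, 0.63, 0.0]
wrist_force: [0.4, -0.3, -2.9]
opening: 0.361
time_s: 35.42
eef_pos: [0.4933, -0.2325, 0.1932]
eef_rot: [-0.0, 0.777, 0.63, -0.0]
wrist_force: [0.1, -0.4, -2.1]
opening: 0.365
time_s: 35.67
eef_pos: [0.4933, -0.2325, 0.1922]
eef_rot: [-0.0, 0.777, 0.63, 0.0]
wrist_force: [0.8, -0.7, -3.4]
opening: 0.364
```

```bash
python3 -m pendant '[[[0,0,-1,0,0],[0,0,0,0,0]]]'; python3 -m pendant '[[[0,0,-0.5,0,0],[0,0,0,0,0]]]'
```

```text
time_s: 35.92
eef_pos: [0.4936, -0.2326, 0.1918]
eef_rot: [0.0, 0.777, 0.63, 0.0]
wrist_force: [-0.3, 0.5, 1.2]
opening: 0.369
time_s: 36.17
eef_pos: [0.4937, -0.2327, 0.1916]
eef_rot: [0.001, 0.777, 0.63, 0.0]
wrist_force: [-0.6, 0.2, 5.3]
opening: 0.361
```

Contact. Now I release and retreat upward, then aside.

```bash
python3 -m pendant '[[[0,0,0,0,45],[0,0,0,0,60],[0,0,0,0,70],[0,0,10,0,70],[0,0,30,0,70],[0,0,40,0,70],[0,50,20,0,70],[0,50,0,0,70]]]'; python3 -m pendant '[[[0,50,0,0,70],[0,50,0,0,70],[0,0,0,0,70],[0,0,0,0,70]]]'; sed -i 's/abs(P\[0\]-.457)<.05/abs(P[0]-.49)<.04/; s/z5.png/z8.png/; s/\[150:260,315:495\],(800,489)/[120:270,320:480],(640,600)/' x.py; python3 x.py
```

```text
time_s: 37.17
eef_pos: [0.4943, -0.1324, 0.2939]
eef_rot: [0.002, 0.777, 0.629, 0.001]
wrist_force: [1.1, 1.0, -0.3]
opening: 0.82
time_s: 37.67
eef_pos: [0.4935, -0.0328, 0.2914]
eef_rot: [0.001, 0.776, 0.63, 0.0]
wrist_force: [-0.3, -0.3, -0.1]
opening: 0.816
('scene', 'shelf_board_mid') 5 [ 0.4914 -0.2313  0.0743] [0.0022 0.0046 0.0211]
('scene', 'batten_a') 8 [ 0.4922 -0.2296  0.0612] [0.0117 0.0556 0.0042]
('scene', 'bottle_mid') 4 [ 0.4958 -0.2289  0.1459] [0.0021 0.0008 0.0011]
('scene', 'ramekin_mid') 4 [ 0.4875 -0.2189  0.0222] [0.0017 0.0061 0.0239]
('top', 'shelf_board_mid') 5 [ 0.4939 -0.2313  0.0757] [0.0053 0.0218 0.0065]
('top', 'batten_a') 7 [ 0.5061 -0.1769  0.0615] [0.0135 0.0546 0.003 ]
('top', 'bottle_mid') 4 [ 0.493  -0.2322  0.1471] [0.0015 0.0008 0.0014]
('top', 'ramekin_mid') 2 [ 0.4859 -0.2213  0.02  ] [0.     0.0006 0.0007]
('scene', 'riser_seat') 1 [ 0.4791 -0.2885  0.0571] [0. 0. 0.]
```

View pics/z8.png

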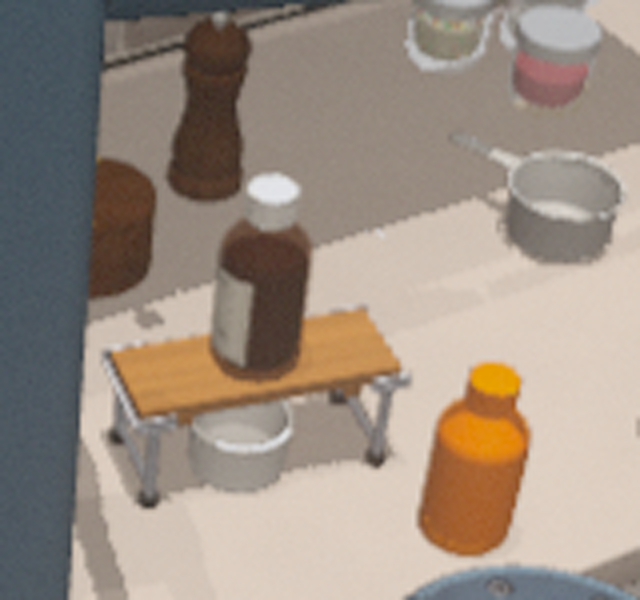

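The bottle stands upright on the middle of the level shelf (260,300), and the gripper is clear. I hand in.

```bash
python3 -c "
from bench import order; print(order.hand_in())"
```

```text
the job is handed in; nothing more can be done
None
```

The job is done and handed in at about 40 s of the 72 s allowed. The hand-in gives no verdict.

**What I did:**
- I took the shelf board out of the rack, stood it on edge on the free worktop and let go. I then pushed it over with shut fingers, and it fell flat, battens down.
- I gripped it again across its width and laid it on the riser, where it touched down on the seats at the expected height.
- I lifted the brown bottle from the right-hand end by its cap and stood it on the middle of the shelf.

**Last checks:**

| Thing | Scene camera (x, y, z in m) | Top camera (x, y, z in m) |
|---|---|---|
| Shelf board centre | 0.491, -0.231, 0.074 | 0.494, -0.231, 0.076 |
| Bottle centre | 0.496, -0.229, 0.146 | 0.493, -0.232, 0.147 |

- I placed to an estimated riser centre of about (0.494, -0.233). The board reads within about 3 mm of it, and the bottle within about 4 mm.
- The last picture shows the board level between the lips and the bottle upright.
- The ramekin reads within a few mm of where it was at the start.
- I did not measure the chopping board, timer and jar again after the start. The arm kept clear of them, and the chopping board still stood in the rack in later pictures.

**What went wrong or disagreed:**
- The first grip on the bottle was too low and pinched its shoulder, so I released it and gripped again 9 mm higher.
- Estimates of the riser's position differed by 2 to 4 mm between cameras. One stray riser reading at the end, (0.479, -0.289), was clearly false, so I ignored it.

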